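# Change over a charging bay

## Task

One bay of the charging station still holds a finished power bank: slide that bay's fader fully off (towards the robot) first, then park the power bank flat in the middle of the grey pad, and with the fader still off lay all the white sensor nodes down flat on that bay's floor. When they are all in, slide that fader up until it stands level with the other bay's fader. Leave the other bay's fader where it is, the other bay empty and the multimeter, jar and tool box alone.

Things in the scene. Friction and masses are not known exactly. Their poses are not given: they have to be found in the camera images.
- charger: grey two-bay charging station fixed to the bench, 220 mm deep (its x, -110 to +108 mm) and 294 mm wide (its y), origin at the centre of its underside; x points from the faders to the bays, y to the left. The front part is a fader panel (8 mm thick) with a track 40 mm wide and 22 mm high in front of each bay; behind it lie the two bays side by side
- bay_left (a point): centre of the floor of the left (+y) bay; axes as the charger's. The bay is an open tray 88 mm (x) by 140 mm (y) inside, floor 12 mm above the bench, walls 4 mm thick (6 mm between the bays) that rise 8 mm above the floor
- bay_right (a point): centre of the floor of the right (-y) bay, the same as the left one
- fader_left_top (a point): black fader grip of the left bay: a block 20 mm along the track, 28 mm across it, 40 mm tall; this point is the centre of its top face, 62 mm above the bench. Its own y axis points along the track, away from the fader's off end
- fader_right_top (a point): black fader grip of the right bay: a block 20 mm along the track, 28 mm across it, 40 mm tall; this point is the centre of its top face, 62 mm above the bench. Its own y axis points along the track, away from the fader's off end
- fader_left (a joint): position of the left bay's fader along its track, m: 0 is fully off (the end near the robot, -x side of the charger), 0.065 is the far end next to the bay. It needs about 1.5 N to slide and stays where it is left
- fader_right (a joint): position of the right bay's fader along its track, m: 0 is fully off (the end near the robot, -x side of the charger), 0.065 is the far end next to the bay. It needs about 1.5 N to slide and stays where it is left
- bank_left: aluminium power bank lying in the left bay, 54 x 96 x 22 mm (its x, y, z), 0.22 kg, origin at the centre of its underside. Exactly one of the two power banks is there at the start (the other is None)
- bank_right: aluminium power bank lying in the right bay, 54 x 96 x 22 mm (its x, y, z), 0.22 kg, origin at the centre of its underside. Exactly one of the two power banks is there at the start (the other is None)
- pad: thin grey fabric parking pad fixed on the bench at the left, 130 x 160 mm (its x, y), 4 mm thick, origin at the centre of its underside
- node1: white sensor node, a plain box 42 x 26 x 20 mm (its x, y, z) of about 40 g with a black lens spot on top, lying on the bench at the right; its origin is its very centre. Three to five of node1 to node5 are there (the others are None); they may lie in the bay on any long face
- node2: white sensor node, a plain box 42 x 26 x 20 mm (its x, y, z) of about 40 g with a black lens spot on top, lying on the bench at the right; its origin is its very centre. Three to five of node1 to node5 are there (the others are None); they may lie in the bay on any long face
- node3: white sensor node, a plain box 42 x 26 x 20 mm (its x, y, z) of about 40 g with a black lens spot on top, lying on the bench at the right; its origin is its very centre. Three to five of node1 to node5 are there (the others are None); they may lie in the bay on any long face
- node4: white sensor node, a plain box 42 x 26 x 20 mm (its x, y, z) of about 40 g with a black lens spot on top, lying on the bench at the right; its origin is its very centre. Three to five of node1 to node5 are there (the others are None); they may lie in the bay on any long face
- node5: white sensor node, a plain box 42 x 26 x 20 mm (its x, y, z) of about 40 g with a black lens spot on top, lying on the bench at the right; its origin is its very centre. Three to five of node1 to node5 are there (the others are None); they may lie in the bay on any long face
- meter: bystander: red and black hand multimeter, 75 x 145 x 44 mm, loose beyond the charger, origin at the centre of its underside
- jar: bystander: pale screw-top jar with a white cap, 56 mm wide, 75 mm tall, loose beyond the charger, origin at the centre of its underside
- pliers_stand: bystander: blue open tool box, 70 x 90 x 55 mm, loose beyond the charger, origin at the centre of its underside
There are look-alikes about, which are no part of the job. What is shaped like the node5 but brown, purple or yellow is not meant.

How it is judged:
On the way, in this order (a step that is already met when the one before it is completed fails the run):
1. the fader of the bay with the power bank is fully off (within 5 mm), the power bank still in its bay ((height (world z) of bank_right above -5 m or value of joint fader_left below 0.005 m) and (height (world z) of bank_left above -5 m or value of joint fader_right below 0.005 m) and x of bank_left in the frame of bay_left between -0.046 and 0.046 m and y of bank_left in the frame of bay_left between -0.072 and 0.072 m and z of bank_left in the frame of bay_left between -0.004 and 0.024 m and x of bank_right in the frame of bay_right between -0.046 and 0.046 m and y of bank_right in the frame of bay_right between -0.072 and 0.072 m and z of bank_right in the frame of bay_right between -0.004 and 0.024 m), for 0.2 s.
2. the power bank lies flat on the pad, within 45 mm of its middle, released, the fader still off (horizontal distance between each of bank_left, bank_right and pad below 0.045 m and height (world z) of each of bank_left, bank_right below 0.034 m and angle between the z axis of each of bank_left, bank_right and the z axis of pad, either way round below 0.15 rad and linear speed of each of bank_left, bank_right below 0.02 m/s and contact force between each of bank_left, bank_right and the fingers below 0.3 N and (height (world z) of bank_right above -5 m or value of joint fader_left below 0.005 m) and (height (world z) of bank_left above -5 m or value of joint fader_right below 0.005 m)), for 0.2 s.
3. all sensor nodes lie on the floor of that bay, the fader still off ((height (world z) of bank_right above -5 m or ((x of node1 in the frame of bay_left between -0.046 and 0.046 m and y of node1 in the frame of bay_left between -0.072 and 0.072 m and z of node1 in the frame of bay_left below 0.018 m and linear speed of node1 below 0.02 m/s) and (x of node2 in the frame of bay_left between -0.046 and 0.046 m and y of node2 in the frame of bay_left between -0.072 and 0.072 m and z of node2 in the frame of bay_left below 0.018 m and linear speed of node2 below 0.02 m/s) and (x of node3 in the frame of bay_left between -0.046 and 0.046 m and y of node3 in the frame of bay_left between -0.072 and 0.072 m and z of node3 in the frame of bay_left below 0.018 m and linear speed of node3 below 0.02 m/s) and (x of node4 in the frame of bay_left between -0.046 and 0.046 m and y of node4 in the frame of bay_left between -0.072 and 0.072 m and z of node4 in the frame of bay_left below 0.018 m and linear speed of node4 below 0.02 m/s) and (x of node5 in the frame of bay_left between -0.046 and 0.046 m and y of node5 in the frame of bay_left between -0.072 and 0.072 m and z of node5 in the frame of bay_left below 0.018 m and linear speed of node5 below 0.02 m/s))) and (height (world z) of bank_left above -5 m or ((x of node1 in the frame of bay_right between -0.046 and 0.046 m and y of node1 in the frame of bay_right between -0.072 and 0.072 m and z of node1 in the frame of bay_right below 0.018 m and linear speed of node1 below 0.02 m/s) and (x of node2 in the frame of bay_right between -0.046 and 0.046 m and y of node2 in the frame of bay_right between -0.072 and 0.072 m and z of node2 in the frame of bay_right below 0.018 m and linear speed of node2 below 0.02 m/s) and (x of node3 in the frame of bay_right between -0.046 and 0.046 m and y of node3 in the frame of bay_right between -0.072 and 0.072 m and z of node3 in the frame of bay_right below 0.018 m and linear speed of node3 below 0.02 m/s) and (x of node4 in the frame of bay_right between -0.046 and 0.046 m and y of node4 in the frame of bay_right between -0.072 and 0.072 m and z of node4 in the frame of bay_right below 0.018 m and linear speed of node4 below 0.02 m/s) and (x of node5 in the frame of bay_right between -0.046 and 0.046 m and y of node5 in the frame of bay_right between -0.072 and 0.072 m and z of node5 in the frame of bay_right below 0.018 m and linear speed of node5 below 0.02 m/s))) and (height (world z) of bank_right above -5 m or value of joint fader_left below 0.005 m) and (height (world z) of bank_left above -5 m or value of joint fader_right below 0.005 m)), for 0.2 s.
4. that fader stands level with the other one (within 5 mm) (y of fader_left_top in the frame of fader_right_top between -0.005 and 0.005 m), for 0.2 s.
At the end, for the whole second after the job is handed in: The power bank lies flat, at rest and released within 45 mm of the middle of the pad; all sensor nodes lie at rest on the floor of the bay it came from (none standing on end, on a wall or on one another); the two faders stand level within 5 mm, the other bay's fader within 10 mm of where it was (all of step 4 and horizontal distance between each of bank_left, bank_right and pad below 0.045 m and height (world z) of each of bank_left, bank_right below 0.034 m and angle between the z axis of each of bank_left, bank_right and the z axis of pad, either way round below 0.15 rad and linear speed of each of bank_left, bank_right below 0.02 m/s and contact force between each of bank_left, bank_right and the fingers below 0.3 N and (height (world z) of bank_right above -5 m or ((x of node1 in the frame of bay_left between -0.046 and 0.046 m and y of node1 in the frame of bay_left between -0.072 and 0.072 m and z of node1 in the frame of bay_left below 0.018 m and linear speed of node1 below 0.02 m/s) and (x of node2 in the frame of bay_left between -0.046 and 0.046 m and y of node2 in the frame of bay_left between -0.072 and 0.072 m and z of node2 in the frame of bay_left below 0.018 m and linear speed of node2 below 0.02 m/s) and (x of node3 in the frame of bay_left between -0.046 and 0.046 m and y of node3 in the frame of bay_left between -0.072 and 0.072 m and z of node3 in the frame of bay_left below 0.018 m and linear speed of node3 below 0.02 m/s) and (x of node4 in the frame of bay_left between -0.046 and 0.046 m and y of node4 in the frame of bay_left between -0.072 and 0.072 m and z of node4 in the frame of bay_left below 0.018 m and linear speed of node4 below 0.02 m/s) and (x of node5 in the frame of bay_left between -0.046 and 0.046 m and y of node5 in the frame of bay_left between -0.072 and 0.072 m and z of node5 in the frame of bay_left below 0.018 m and linear speed of node5 below 0.02 m/s))) and (height (world z) of bank_left above -5 m or ((x of node1 in the frame of bay_right between -0.046 and 0.046 m and y of node1 in the frame of bay_right between -0.072 and 0.072 m and z of node1 in the frame of bay_right below 0.018 m and linear speed of node1 below 0.02 m/s) and (x of node2 in the frame of bay_right between -0.046 and 0.046 m and y of node2 in the frame of bay_right between -0.072 and 0.072 m and z of node2 in the frame of bay_right below 0.018 m and linear speed of node2 below 0.02 m/s) and (x of node3 in the frame of bay_right between -0.046 and 0.046 m and y of node3 in the frame of bay_right between -0.072 and 0.072 m and z of node3 in the frame of bay_right below 0.018 m and linear speed of node3 below 0.02 m/s) and (x of node4 in the frame of bay_right between -0.046 and 0.046 m and y of node4 in the frame of bay_right between -0.072 and 0.072 m and z of node4 in the frame of bay_right below 0.018 m and linear speed of node4 below 0.02 m/s) and (x of node5 in the frame of bay_right between -0.046 and 0.046 m and y of node5 in the frame of bay_right between -0.072 and 0.072 m and z of node5 in the frame of bay_right below 0.018 m and linear speed of node5 below 0.02 m/s))) and (height (world z) of bank_right above -5 m or distance of fader_right_top from where it was at the start of the episode below 0.01 m) and (height (world z) of bank_left above -5 m or distance of fader_left_top from where it was at the start of the episode below 0.01 m)); the robot touches nothing.
It fails at once if the other bay's fader is moved by more than 10 mm (not ((height (world z) of bank_right above -5 m or distance of fader_right_top from where it was at the start of the episode below 0.01 m) and (height (world z) of bank_left above -5 m or distance of fader_left_top from where it was at the start of the episode below 0.01 m))).
It fails at once if the multimeter is moved by more than 30 mm (distance of meter from where it was at the start of the episode above 0.03 m).
It fails at once if the jar is moved by more than 30 mm (distance of jar from where it was at the start of the episode above 0.03 m).
It fails at once if the tool box is moved by more than 30 mm (distance of pliers_stand from where it was at the start of the episode above 0.03 m).
Of bank_left, bank_right only 1 to 1 are there at a start; the rules pass over those that are not, and their reading is None.
Of node1, node2, node3, node4, node5 only 3 to 5 are there at a start; the rules pass over those that are not, and their reading is None.
At some moment in a run one of node1, node2, node3, node4, node5 may be knocked a few centimetres aside while the robot is not near it.
Once in a run the grip may slacken for a moment while it holds something.
It also fails if it takes over 210 s, if anything falls off the work surface, if the arm or the gripper's body presses on something with over 40 N, if the wrist force passes 120 N, or if a joint passes its speed limit or range.

## Robot

A 7-joint arm with a two-finger parallel gripper is mounted at the origin on the work surface. World frame = base frame: x ahead of the robot, y to its left, z up, the work surface at z = 0. Lengths are in m, angles in rad, forces in N, time in s.
With the tool pointing down it reaches from about 0.425 to 0.95 m from the base axis. Payload 4.7 kg.
Tool frame: the origin (TCP) lies between the finger pads; the fingertips stand 25 mm ahead of it and the grasp point (between the pads) lies 6 mm ahead of it; z points along the fingers, y is the line along which they close (so a half turn about z gives the same grasp; the last joint's range is limited). The gripper opens to 85 mm and grips with 20 to 120 N. Pads are 22 mm wide; open, the fingers measure 114 mm over their backs; the gripper's body (76 mm by 85 mm) begins 54 mm behind the grasp point. The pads swing forward as they close: fully open they stand 13 mm farther back than shut.
Start: joints at [-1.378, 0.469, -0.049, 1.532, 0.024, 1.141, -0.082], TCP at [0.148, 0.658, 0.221] pointing down, gripper open.
Joint ranges: [-2.59, 2.59], [-0.33, 1.99], [-1.39, 1.29], [0.1, 2.45], [-1.04, 4.18], [0.21, 1.99], [-2.66, 2.66]. Speed limits (rad/s): [2.57, 2.57, 3.14, 3.14, 3.14, 3.14, 3.14].

## Interface

Orientations are given as a 3x3 rotation matrix whose columns are the frame's x, y, z axes.
In Python, from rig import * gives the robot as it stands. Calls block until the motion is done:
- movep(position, orientation): joint-space move of the TCP to a pose.
- move_l(position, attitude=None, feed=0.15, until_force=None): straight line of the TCP; attitude=None keeps the orientation; feed is the mean speed in m/s. With until_force (N) it stops when the force on the tool has changed by that much, and returns True; else False.
- move_joints(angles): joint-space move.
- command_gripper(opening, newtons=None): finger opening in m; newtons is the grip in N (None keeps the last); returns when the fingers have stopped.
- sleep(seconds).
- inverse_kinematics(position, orientation): joint angles nearest the present ones, or None.
- sense(): the state.
- camera(name): name is "side" or "top"; returns (picture, depth): 480x640x3 uint8, red, green, blue; 480x640 float32, m along the optical axis (not along the pixel's ray), 0 where there is no reading.
- camera_params(name): a dict with "K" (3x3 intrinsics, pixels), "position" and "rotation" of the camera in the world. Camera axes: x right, y down, z forward; pixel columns grow to the right and rows downward; lengths in m; the calibration is good to about 2 mm. A picture is of the moment at which its call begins. camera_params takes no time and is no camera call.
A pose or a line that the arm cannot do raises Unreachable and nothing moves.
- finish_job(): hands the job in; it is judged then, once.
The state is a dict: "time_s": time; "joint_pos": joint angles; "qd": joint speeds; "joint_efforts": joint torques, N m; "position": TCP position; "tcp_rot": TCP orientation; "wrist_force": force on the tool from outside, world axes, zero at the start; "ft_torque": the same for the moment, N m; "finger_gap": finger opening in m; "gripper_force": force on a finger pad.
Only numpy, scipy, OpenCV 4.12 (cv2) and the standard library are available. Lean on these libraries where they do the work, as an engineer would, in place of code of your own. Each camera call takes 0.05 s, during which the arm holds its last target. There are 200 camera calls.

## Working session

There is one attempt and no reset: what is moved stays moved. The work goes in short steps, each a Python script; the robot and the scene stay as the last script left them, time stands still between calls to the robot, and variables do not carry over. Pictures are saved under pics/ and viewed, at most 14 in all, crops included, and the job is handed in when it is done.

```bash
ls; mkdir -p pics
python3 - <<'E'
from rig import *
import cv2,numpy as np
for n in ("top","side"):
    p,d=camera(n); cv2.imwrite(f"pics/{n}0.png",p[:,:,::-1]); np.savez(f"{n}0.npz",p=p,d=d)
    c=camera_params(n); print(n,c)
s=sense();print(s["time_s"],s["position"],s["tcp_rot"])
E
```

```text
pics
top {'K': array([[503.60169855,   0.        , 325.95036984],
       [  0.        , 503.60169855, 244.86082393],
       [  0.        ,   0.        ,   1.        ]]), 'position': array([ 0.35642179, -0.00322194,  1.22037642]), 'rotation': array([[-0.02196488, -0.97624019,  0.21557515],
       [-0.9997413 ,  0.02017417, -0.01050384],
       [ 0.00590522, -0.21575009, -0.97643076]])}
side {'K': array([[458.37151758,   0.        , 319.28928856],
       [  0.        , 458.37151758, 239.68349224],
       [  0.        ,   0.        ,   1.        ]]), 'position': array([ 0.45836629, -0.65326224,  0.78073253]), 'rotation': array([[ 9.82015146e-01, -1.40677448e-01,  1.25921038e-01],
       [-1.88801903e-01, -7.30622701e-01,  6.56158754e-01],
       [-3.05969779e-04, -6.68131967e-01, -7.44042728e-01]])}
0.1 [0.14837782 0.65793783 0.219868  ] [[-9.75506206e-01  2.19971713e-01 -2.96780755e-04]
 [ 2.19971895e-01  9.75504681e-01 -1.72709095e-03]
 [-9.04001384e-05 -1.75007136e-03 -9.99998465e-01]]
```

View pics/top0.png

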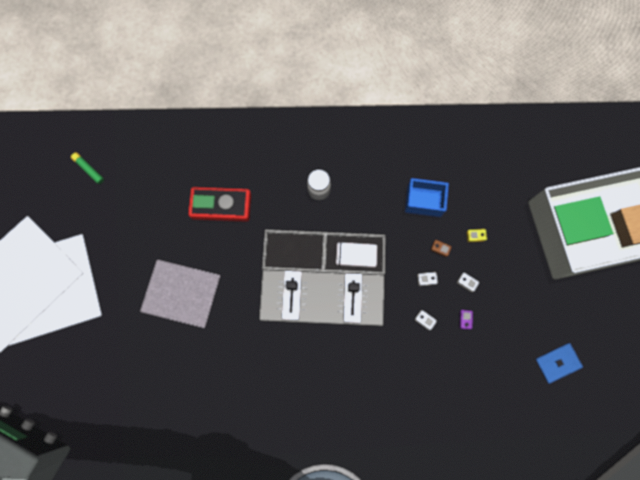

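View pics/side0.png

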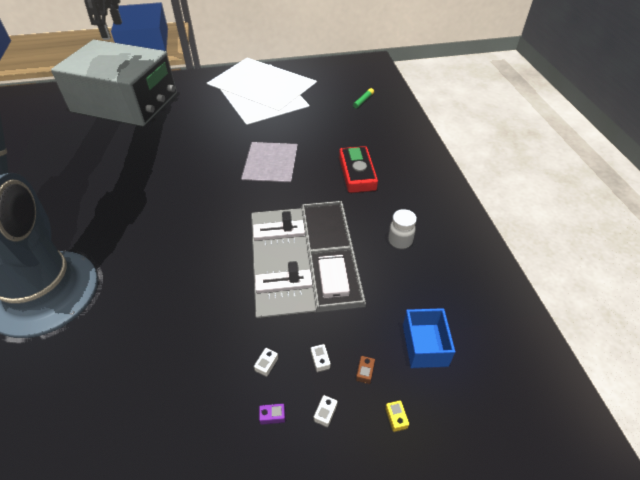

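The top view shows three white nodes at (428,279), (469,282) and (426,320). The bank is in the right bay at (357,255), the faders are at (291,285) and (353,287), and the pad is at (180,293). The arm is out of view. The side view agrees: the bank is in the bay nearer the camera.

```bash
cat > h.py <<'E'
from rig import *
import cv2,numpy as np
def cloud(n,f=None):
    p,d=camera(n) if f is None else (f["p"],f["d"]); c=camera_params(n); K=c["K"]
    v,u=np.mgrid[:480,:640]
    r=np.stack([(u-K[0,2])/K[0,0],(v-K[1,2])/K[1,1],np.ones_like(u,float)],-1)
    W=(r*d[...,None])@c["rotation"].T+c["position"]; W[d==0]=np.nan
    return p,W,r@c["rotation"].T,c["position"]
def onplane(r,o,z): return o+r*((z-o[2])/r[...,2:])
def blobs(mask,P,amin,amax):
    """min-area rectangles of mask blobs, measured in world xy of P (per-pixel points)"""
    n,l,s,_=cv2.connectedComponentsWithStats(mask.astype(np.uint8))
    out=[]
    for i in range(1,n):
        if amin<=s[i,4]<=amax:
            q=P[l==i][:,:2]; q=q[np.isfinite(q).all(1)]
            if len(q)<amin: continue
            (c,(w,h),a)=cv2.minAreaRect((q*1000).astype(np.float32))
            if w<h: w,h,a=h,w,a+90
            out.append((np.array(c)/1000,w,h,(a+90)%180-90,s[i,4]))   # a: world angle of long axis
    return out
def look(n,f=None):
    p,W,r,o=cloud(n,f); i=p.astype(int); mx,mn=i.max(2),i.min(2); sat=mx-mn
    X,Y,Z=W[...,0],W[...,1],W[...,2]; R={}
    A=onplane(r,o,.02)
    roi=(A[...,0]>.3)&(A[...,0]<.75)&(A[...,1]<-.17)&(A[...,1]>-.6)
    R["node"]=blobs(roi&(mn>125)&(sat<35),A,25,600)
    A=onplane(r,o,.004)
    R["pad"]=blobs((A[...,1]>.2)&(A[...,1]<.5)&(A[...,0]>.3)&(mn>90)&(mx<190)&(sat<60),A,1500,9000)
    ch=(abs(Y)<.22)&(X>.3)&(X<.66)
    R["fader"]=blobs(ch&(X<.56)&(Z>.052)&(Z<.072)&(mx<100),onplane(r,o,.062),8,400)
    R["bank"]=blobs((abs(A[...,1])<.22)&(A[...,0]>.44)&(A[...,0]<.62)&(Z>.029)&(Z<.04),onplane(r,o,.034),150,4000)
    R["chg"]=blobs((ch&(Z>.004)&(Z<.03)),W,2000,40000)
    return R
E
python3 - <<'E'
from h import *
for n in("top","side"):
    for k,v in look(n,np.load(n+"0.npz")).items():
        print(n,k,*[(b[0].round(4).tolist(),*np.round(b[1:],1).tolist()) for b in v],sep="\n   ")
E
```

```text
top
   node
   ([0.6728, -0.5976], 159.8, 29.4, 11.4, 291.0)
   ([0.6061, -0.3045], 15.9, 15.1, -28.9, 39.0)
   ([0.5339, -0.2586], 44.3, 28.5, -86.0, 211.0)
   ([0.5237, -0.356], 44.8, 29.1, 53.9, 216.0)
   ([0.4354, -0.2478], 45.0, 28.9, 53.3, 226.0)
   ([0.443, -0.3456], 12.6, 11.8, 88.8, 36.0)
top
   pad
   ([0.5133, 0.3392], 162.5, 132.1, 74.7, 3666.0)
top
   fader
   ([0.5211, 0.0672], 23.2, 18.6, 88.8, 78.0)
   ([0.5133, -0.0773], 20.9, 18.8, 88.2, 77.0)
top
   bank
   ([0.5898, -0.0878], 96.5, 49.0, 88.5, 731.0)
top
   chg
   ([0.5463, -0.0052], 306.3, 230.7, 86.8, 9746.0)
side
   node
   ([0.5351, -0.2631], 49.3, 27.6, -85.7, 358.0)
   ([0.4357, -0.2516], 47.2, 28.9, 53.7, 362.0)
   ([0.6073, -0.3047], 15.4, 15.4, -26.0, 72.0)
   ([0.5243, -0.3597], 46.7, 27.5, 55.6, 431.0)
   ([0.6408, -0.3801], 13.8, 13.2, -88.2, 68.0)
   ([0.4436, -0.3457], 15.3, 13.4, 82.4, 82.0)
side
   pad
side
   fader
   ([0.5205, 0.0593], 34.5, 17.7, 82.2, 91.0)
   ([0.513, -0.0848], 33.2, 18.0, 81.7, 117.0)
side
   bank
   ([0.592, -0.0916], 99.3, 48.4, 86.6, 838.0)
side
   chg
   ([0.5482, 0.0013], 317.5, 224.1, 86.4, 9315.0)
```

Run:
```python
from h import *
f=np.load("top0.npz"); p,W,r,o=cloud("top",f); mx=p.max(2).astype(int)
print(p[318,262:266].tolist(),p[232:240,300].tolist(),p[250,322:330].tolist(),p[315,320].tolist())
g=mx>75
def line(us,z,front):
    q=[]
    for u in us:
        v=np.where(g[225:335,u])[0]+225
        v=v.max() if front else v.min()
        q.append(onplane(r[v,u],o,z)[:2])
    q=np.array(q); m=np.polyfit(q[:,1],q[:,0],1); print("front" if front else "back","slope",np.degrees(np.arctan(m[0])).round(2),"x at y=0",m[1].round(4),"res",np.std(q[:,0]-np.polyval(m,q[:,1])).round(4))
line(range(268,378),.008,True); line(range(272,378),.02,False)
for lo in(0,1):
    q=[]
    for v in range(278,316):
        u=np.where(g[v,250:395])[0]+250; u=u.min() if lo else u.max(); q.append(onplane(r[v,u],o,.008)[:2])
    q=np.array(q); m=np.polyfit(q[:,0],q[:,1],1); print("side",np.degrees(np.arctan(m[0])).round(2),"y at x=.5",np.polyval(m,.5).round(4))
c=cv2.resize(p[222:332,250:395],None,fx=5,fy=5,interpolation=cv2.INTER_CUBIC); cv2.imwrite("pics/c1.png",c[:,:,::-1])
```

```text
[[173, 172, 170], [171, 170, 167], [170, 169, 166], [173, 172, 169]] [[149, 149, 146], [136, 134, 133], [92, 91, 90], [60, 57, 58], [53, 49, 50], [54, 51, 53], [55, 53, 53], [56, 52, 53]] [[93, 91, 89], [146, 145, 143], [169, 168, 166], [149, 148, 146], [102, 101, 99], [65, 63, 62], [53, 50, 50], [52, 49, 50]] [177, 176, 173]
front slope 3.7 x at y=0 0.435 res 0.0007
back slope 3.75 x at y=0 0.6555 res 0.0007
side -4.92 y at x=.5 -0.1529
side -3.74 y at x=.5 0.1445
```

View pics/c1.png

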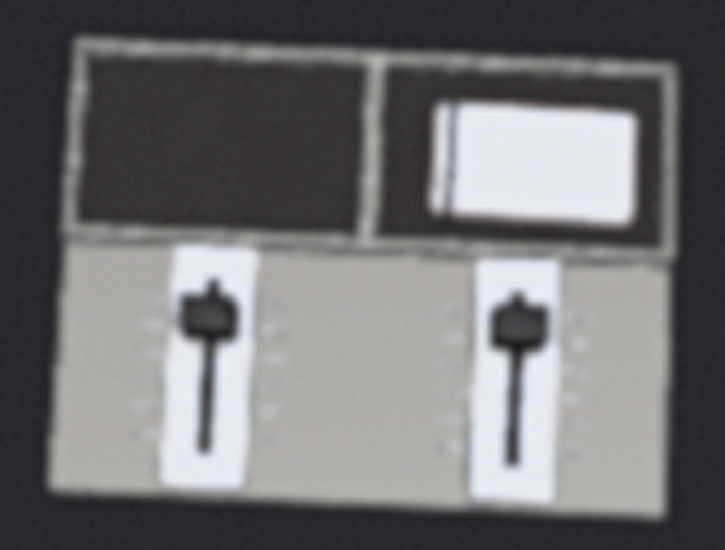

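The charger's yaw is -3.75° and its origin is near (0.5455, -0.007). The faders sit at cx ≈ -0.0295 (left) and -0.028 (right), with cy = ±0.0725, which matches the ±73 mm layout. Next I slide the right fader off.

```bash
cat >> h.py <<'E'
YAW=np.radians(-3.75); C0=np.array([.5455,-.007])
ex=np.array([np.cos(YAW),np.sin(YAW)]); ey=np.array([-ex[1],ex[0]])
def cw(x,y): return C0+x*ex+y*ey          # charger -> world
def wc(p): d=np.asarray(p)[:2]-C0; return np.array([d@ex,d@ey])
def att(p,ang):
    """tool-down attitude, closing line at world angle ang; the half-turn nearer to the present joints"""
    best=None; q0=np.array(sense()["joint_pos"])
    for a in(ang,ang+np.pi):
        y=np.array([np.cos(a),np.sin(a),0]); z=np.array([0,0,-1.]); R=np.stack([np.cross(y,z),y,z],1)
        q=inverse_kinematics(list(p),R)
        if q is not None:
            e=abs(np.array(q)-q0).max()
            if best is None or e<best[0]: best=(e,R)
    return best[1]
def go(xy,z,ang): p=[*xy,z]; movep(p,att(p,ang))
def ml(xy,z,**k): return move_l([*xy,z],**k)
def st(t=""):
    s=sense(); print(t,"t",round(s["time_s"],2),"pos",np.round(s["position"],4),"F",np.round(s["wrist_force"],1),"gap",round(s["finger_gap"],4),"gf",np.round(s["gripper_force"],1))
E
python3 - <<'E'
from h import *
f=cw(-.028,-.0725); print(f)
go(f,.20,YAW); command_gripper(.055); st()
ml(f,.060,feed=.1,until_force=8); st("down")
command_gripper(0,20); st("grip")
p=np.array(sense()["position"][:2]); print(wc(p))
r=ml(p-.085*ex,.060,feed=.05,until_force=10); st("slid %s"%r); print(wc(sense()["position"]))
command_gripper(.05); st("open")
ml(sense()["position"][:2],.15); st()
p_=look("top"); print(p_["fader"],p_["bank"])
E
```

```text
[ 0.51281822 -0.07751348]
 t 3.4 pos [ 0.5129 -0.0775  0.2   ] F [-0.9  0.6 -0. ] gap 0.0548 gf 0.0
down t 4.95 pos [ 0.5133 -0.0776  0.0605] F [-0.3  0.1 -0.8] gap 0.0545 gf 0.0
grip t 5.52 pos [ 0.5128 -0.0775  0.06  ] F [ 0.4 -0.3 -0.1] gap -0.0002 gf 0.0
[-0.02800029 -0.07249024]
slid False t 7.37 pos [ 0.4283 -0.072   0.06  ] F [-0.7  0.8 -0.4] gap -0.0001 gf 0.0
[-0.11269368 -0.07251358]
open t 7.9 pos [ 0.428 -0.072  0.06 ] F [-0.3  0.5  0.6] gap 0.0499 gf 0.0
 t 8.65 pos [ 0.4274 -0.0716  0.1495] F [0.2 0.3 0.2] gap 0.05 gf 0.0
[(array([0.52108356, 0.06717276]), 23.214679718017578, 18.646873474121094, 88.78670501708984, np.int32(78))] [(array([ 0.58980341, -0.08777214]), 96.52760314941406, 49.02402877807617, 88.49472045898438, np.int32(730))]
```

Run:
```python
from h import *
a,_=camera("top"); b,_=camera("side")
cv2.imwrite("pics/m1.png",np.hstack([cv2.resize(a[200:360,230:420],(400,337)),cv2.resize(b[160:340,220:420],(400,337))])[:,:,::-1])
```

```text
(no output)
```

View pics/m1.png

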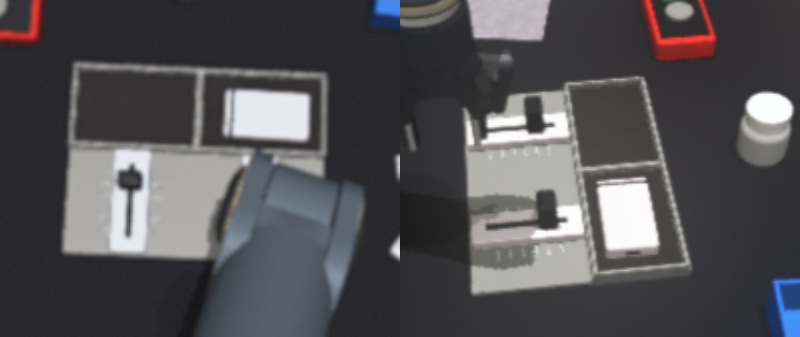

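Run:
```python
from h import *
s=sense(); print(s["position"],np.round(s["tcp_rot"],3).tolist())
for n in("side","top"):
    c=camera_params(n)
    for P in(np.array(s["position"]),np.array(s["position"])-[0,0,.025],np.array([*cw(-.028,-.0725),.062])):
        q=c["K"]@(c["rotation"].T@(P-c["position"])); print(n,q[:2]/q[2])
p,W,r,o=cloud("side"); cv2.imwrite("pics/m2.png",cv2.resize(p[60:300,130:390],(780,600)[:2] and (650,600))[:,:,::-1])
q=W[...,2]; m=(q>.05)&(q<.3)&(abs(W[...,1]+.07)<.12)&(abs(W[...,0]-.43)<.12)
print([ (z,W[m&(abs(q-z)<.01)].mean(0).round(3).tolist(),(m&(abs(q-z)<.01)).sum()) for z in(.08,.1,.12,.14,.16,.2,.25)])
```

```text
[ 0.42723469 -0.07191374  0.14912384] [[0.066, 0.998, -0.002], [0.998, -0.066, -0.001], [-0.001, -0.002, -1.0]]
side [243.49364907 240.56566966]
side [245.12558063 249.38690115]
side [291.86401931 265.55476849]
top [354.77856317 321.02133608]
top [354.06237753 321.81033165]
top [353.6010593  286.22695092]
[(0.08, [nan, nan, nan], np.int64(0)), (0.1, [nan, nan, nan], np.int64(0)), (0.12, [nan, nan, nan], np.int64(0)), (0.14, [nan, nan, nan], np.int64(0)), (0.16, [0.416, -0.077, 0.168], np.int64(22)), (0.2, [0.425, -0.081, 0.2], np.int64(137)), (0.25, [0.426, -0.085, 0.251], np.int64(506))]<stdin>:9: RuntimeWarning: Mean of empty slice.
  ret = um.true_divide(
```

View pics/m2.png

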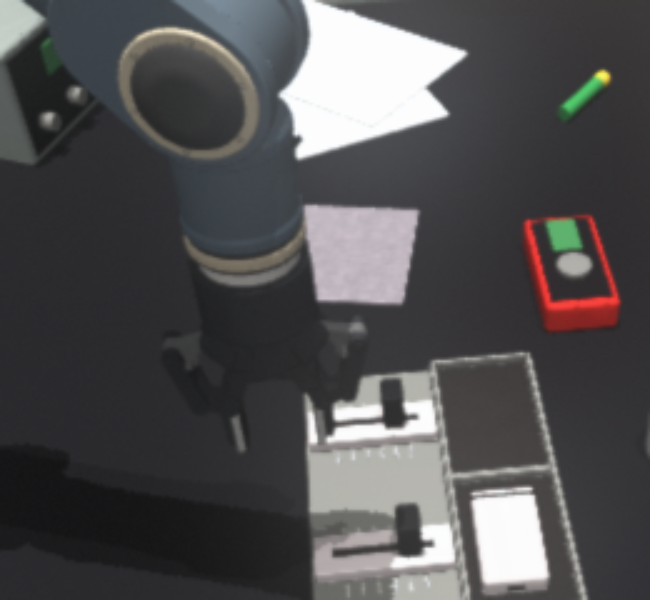

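The right fader hasn't moved and still stands at crop (408,530). The open fingertips, near (240,445) and (322,440), look about 20 mm higher than they should be for this TCP height. I'll touch the bare bench with closed fingers to find the real fingertip height.

Run:
```python
from h import *
p=np.array([.46,.2]); go(p,.15,YAW); command_gripper(0); ml(p,.04,feed=.15)
p1,W1,r1,o1=cloud("side"); cv2.imwrite("pics/t1.png",cv2.resize(p1[110:230,200:360],(800,600))[:,:,::-1])
print(ml(p,.012,feed=.03,until_force=4)); st("touch")
ml(p,.15)
f=look("side",dict(zip("pd",camera("side")))); print(f["fader"])
p,W,r,o=cloud("side"); m=(W[...,2]>.045)&(abs(W[...,1]+.08)<.03)&(abs(W[...,0]-.515)<.03); print(W[m].max(0),W[m].min(0),m.sum())
```

```text
False
touch t 12.47 pos [0.4601 0.2    0.0121] F [-0.5 -0.1  0.5] gap 0.0002 gf 0.0
[(array([0.52051434, 0.05943123]), 34.22422409057617, 17.727266311645508, 82.22834014892578, np.int32(91)), (array([ 0.51304309, -0.08477238]), 33.209739685058594, 18.018800735473633, 81.7283935546875, np.int32(115))]
[ 0.52440589 -0.06589111  0.0677923 ] [ 0.50447714 -0.09513546  0.04575556] 156
```

View pics/t1.png

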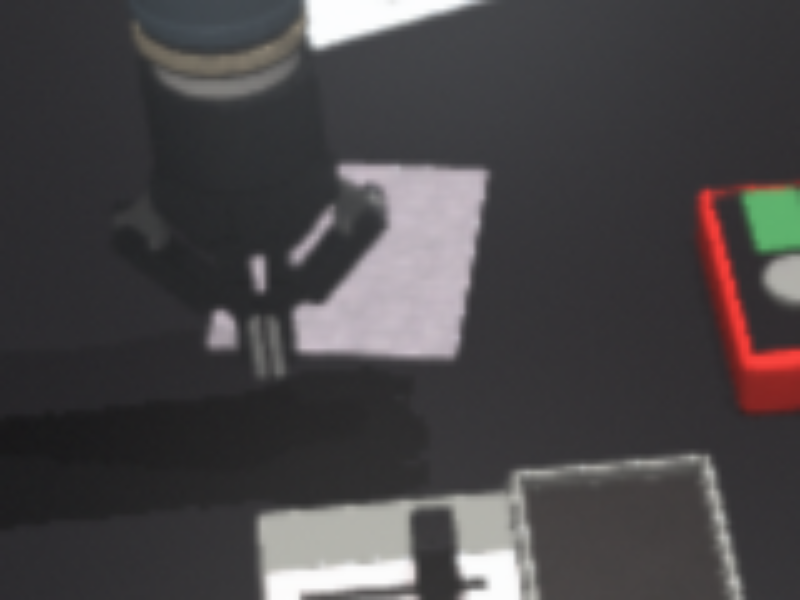

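At TCP z 0.012 there was no contact, so the real tip sits well above its stated height. I'll find the true offset by going down gently, and compare it with the image: the tip is at crop (268,378), which is pixel (253.6,185.6).

Run:
```python
from h import *
p=np.array([.46,.2])
c=camera_params("side")
for z in(.015,.03,.045,.06,.075):
    q=c["K"]@(c["rotation"].T@(np.array([*p,z])-c["position"])); print(z,q[:2]/q[2])
ml(p,.015,feed=.15)
r=ml(p,-.03,feed=.015,until_force=3); st("touch %s"%r); t=sense()["position"][2]
ml(p,.06)
```

```text
0.015 [254.67738617 194.23163058]
0.03 [254.03088494 189.67164837]
0.045 [253.37135367 185.01976109]
0.06 [252.69839442 180.27316198]
0.075 [252.0115929  175.42892881]
touch True t 16.38 pos [ 0.46    0.2    -0.0104] F [-0.4 -0.5  5. ] gap -0.0 gf 2.8
```

The closed tips are really 10 mm above the reported TCP height, not 25 mm below it, and the lateral position agrees with the image. From here I'll work in true tip height.

```bash
cat >> h.py <<'E'
# heights below are of the closed fingertips (touch test: tip stands 10 mm above the reported TCP)
OFF=-.010
def go(xy,z,ang): p=[*xy,z+OFF]; movep(p,att(p,ang))
def ml(xy,z,**k): return move_l([*xy,z+OFF],**k)
E
python3 - <<'E'
from h import *
f=cw(-.028,-.0725)
go(f,.12,YAW); command_gripper(.055)
print(ml(f,.036,feed=.08,until_force=8)); st("down")
command_gripper(0,20); st("grip")
p=np.array(sense()["position"][:2]); print(wc(p))
r=ml(p-.085*ex,.036,feed=.05,until_force=10); st("slid %s"%r); print(wc(sense()["position"]))
command_gripper(.05); st("open")
ml(sense()["position"][:2],.12); st()
for n in("top","side"): print(look(n)["fader"])
E
```

```text
False
down t 19.88 pos [ 0.5132 -0.0777  0.0264] F [ 0.2  0.3 -0.4] gap 0.0551 gf 0.0
grip t 20.28 pos [ 0.5131 -0.0775  0.0264] F [0.1 1.7 3.8] gap 0.0195 gf 24.4
[-0.02772868 -0.07243673]
slid True t 21.38 pos [ 0.4593 -0.0741  0.0265] F [ 3.1 -1.4 -1.4] gap 0.0195 gf 23.9
[-0.08159681 -0.07264152]
open t 21.77 pos [ 0.46   -0.0741  0.0267] F [-0.1 -0.3 -0.4] gap 0.0504 gf 0.0
 t 22.48 pos [ 0.4594 -0.0738  0.1095] F [ 0.4 -0.5 -0.2] gap 0.05 gf 0.0
[(array([0.52108392, 0.06718671]), 23.186742782592773, 18.646841049194336, 88.78632354736328, np.int32(77))]
[(array([0.51522552, 0.06174716]), 31.308578491210938, 6.620434761047363, 82.22871398925781, np.int32(28)), (array([ 0.46043015, -0.08076524]), 35.328155517578125, 19.859487533569336, 83.97370147705078, np.int32(132))]
```

Run:
```python
from h import *
b=np.array([.5905,-.088]); a=YAW-.02
command_gripper(.082); go(b,.13,a)
print(ml(b,.018,feed=.08,until_force=8)); st("down")
command_gripper(0,60); st("grip")
z0=sense()["position"][2]-OFF
ml(b,.14,feed=.12); st("lift")
P=np.array([.5133,.3392]); pa=np.radians(-15.3)
go(P,.14,pa); st("over pad")
s=camera("side")[0]; cv2.imwrite("pics/b1.png",s[:,:,::-1])
if sense()["finger_gap"]>.045:
    ml(P,z0+.01,feed=.12); print(ml(P,z0-.010,feed=.03,until_force=5)); st("set")
    command_gripper(.08); ml(P,.14); st("up")
```

```text
False
down t 25.15 pos [ 0.5909 -0.0881  0.0085] F [ 0.2 -0.8 -0.3] gap 0.0819 gf 0.0
grip t 25.52 pos [ 0.5914 -0.0882  0.0089] F [-0.1 -0.4  5.1] gap 0.0523 gf 64.2
lift t 26.69 pos [ 0.5899 -0.0877  0.1291] F [-0.3 -0.2 -2.3] gap 0.0523 gf 63.4
over pad t 28.29 pos [0.5142 0.3374 0.1302] F [ 0.4  0.5 -2.9] gap 0.0525 gf 63.4
True
set t 30.0 pos [0.513  0.3392 0.001 ] F [-2.3 -0.2  4.5] gap 0.0522 gf 64.2
up t 31.41 pos [0.5125 0.339  0.129 ] F [-0.5 -0.2  0.3] gap 0.0796 gf 0.0
```

Run:
```python
from h import *
for n in("top","side"):
    p,W,r,o=cloud(n); cv2.imwrite(f"pics/{n}2.png",p[:,:,::-1])
    for b in look(n)["node"]:
        if 30<b[1]<60: print(n,b[0].round(4),np.round(b[1:],1))
p,W,r,o=cloud("side"); A=onplane(r,o,.026)
m=(p.min(2)>175)&(abs(A[...,0]-.513)<.09)&(abs(A[...,1]-.339)<.09); print("bank",blobs(m,A,100,3000)); q=W[m]; print(np.nanmedian(q,0))
```

```text
top [ 0.5342 -0.2582] [ 46.3  29.9 -84.9 229. ]
top [ 0.5236 -0.356 ] [ 45.5  30.4  55.2 230. ]
top [ 0.4355 -0.2476] [ 45.5  30.1  52.6 239. ]
side [ 0.5351 -0.2632] [ 49.4  27.6 -85.  360. ]
side [ 0.4358 -0.2517] [ 47.1  29.   54.4 364. ]
side [ 0.5242 -0.3596] [ 46.7  27.7  55.6 436. ]
bank [(array([0.50692218, 0.25522856]), 105.42398071289062, 11.679384231567383, 0.11657414585351944, np.int32(103))]
[0.51826917 0.28302541 0.00616875]
```

View pics/side2.png

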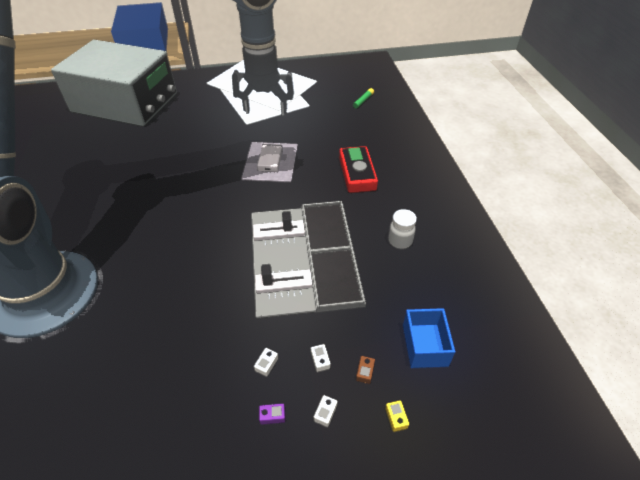

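The bank lies in the middle of the pad at (270,157), the right fader is off at (267,273), and the right bay is empty. The three white nodes are where I measured them. Next I move the nodes, measuring again before each pick.

```bash
cat >> h.py <<'E'
def nodes():
    T,S=[[b for b in look(n)["node"] if 34<b[1]<60 and 22<b[2]<36] for n in("top","side")]
    out=[]
    for b in S:
        m=[t for t in T if np.hypot(*(t[0]-b[0]))<.012]
        d=(b[3]-m[0][3]+90)%180-90 if m else 0
        out.append(((b[0]+m[0][0])/2 if m else b[0]+[-.0005,.0025], np.radians(b[3]-d/2), bool(m)))
    return out
def carry(n,slot):
    xy,a,_=n; ga=a+np.pi/2; t=cw(.060,-.073+slot)
    command_gripper(.05); go(xy,.10,ga); ml(xy,.004,feed=.1,until_force=10)
    command_gripper(0,50); g=sense()["finger_gap"]; st("grip")
    if not .02<g<.032: ml(xy,.10); return False
    ml(xy,.10,feed=.15); go(t,.10,YAW); st("over")
    if sense()["finger_gap"]<.02: return False
    ml(t,.026,feed=.12); print("contact",ml(t,.012,feed=.03,until_force=4)); st("set")
    command_gripper(.045); ml(t,.12,feed=.2); return True
E
python3 - <<'E'
from h import *
N=nodes(); print(N)
n=min(N,key=lambda n:np.hypot(*(n[0]-[.5347,-.2607])))
print(carry(n,.045))
go([.55,.1],.25,YAW)
print(nodes())
p,W,r,o=cloud("side"); A=onplane(r,o,.032); m=(p.min(2)>125)&(abs(wc_:=((A[...,:2]-C0)@ex)-.06)<.05)&(abs((A[...,:2]-C0)@ey+.073)<.07)
for b in blobs(m,A,50,900): print(wc(b[0]),b[1:])
cv2.imwrite("pics/n1.png",cv2.resize(p[180:440,220:460],(554,600))[:,:,::-1])
E
```

```text
[(array([ 0.5347702 , -0.26079399]), np.float64(-1.4940255443375614), True), (array([ 0.43559113, -0.24971503]), np.float64(0.9227785932307035), True), (array([ 0.52394089, -0.35787724]), np.float64(0.9661943441380433), True)]
grip t 35.76 pos [ 0.5352 -0.2612 -0.0053] F [-0.3  0.2  4. ] gap 0.0254 gf 50.3
over t 37.48 pos [ 0.6028 -0.0406  0.0899] F [-0.5 -0.9 -1.6] gap 0.0248 gf 49.8
contact True
set t 38.62 pos [ 0.6041 -0.0388  0.0067] F [-1.4 -0.4  4.7] gap 0.0253 gf 50.3
True
[(array([ 0.43560728, -0.24979376]), np.float64(0.9289491041869036), True), (array([ 0.52393301, -0.35781934]), np.float64(0.9520216998964277), True)]
[ 0.05840517 -0.07349571] (138.54507446289062, 96.54717254638672, 86.3840103149414, np.int32(556))
```

View pics/n1.png

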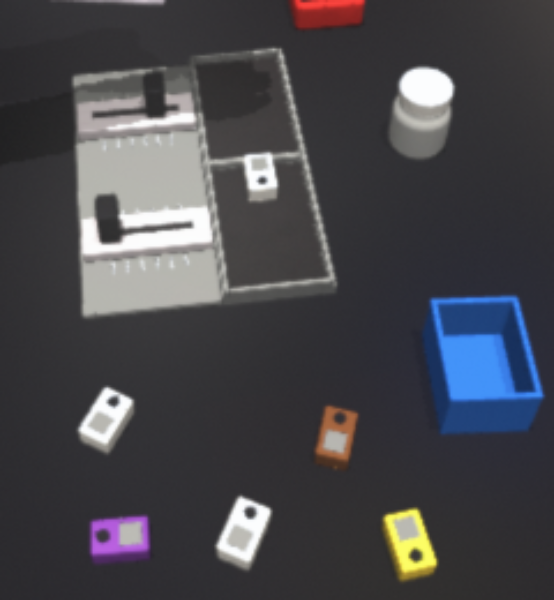

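The first node lies in the bay at crop (261,178). The contact height matches floor level. I'll carry the other two.

```bash
cat > two.py <<'E'
from h import *
for slot in(-.045,0):
    N=nodes(); print(N)
    n=[k for k in N if k[0][1]<-.2][-1]
    ok=carry(n,slot); print(ok); go([.55,.1],.25,YAW)
    if not ok: break
print("left",nodes())
for n in("top","side"):
    p,W,r,o=cloud(n); L=(W[...,:2]-C0); m=(W[...,2]>.027)&(W[...,2]<.045)&(abs(L@ex-.06)<.046)&(abs(L@ey+.073)<.072)
    for b in blobs(m,W,30,900): print(n,wc(b[0]),b[1:])
    print(np.nanmax(W[m][:,2]),np.nanmedian(W[m][:,2]))
    if n=="side": cv2.imwrite("pics/n3.png",cv2.resize(p[180:440,220:460],(554,600))[:,:,::-1])
E
python3 two.py
```

```text
[(array([ 0.43560365, -0.24967599]), np.float64(0.9183516538401785), True), (array([ 0.52400043, -0.3579006 ]), np.float64(0.9662197107474262), True)]
grip t 45.29 pos [ 0.5246 -0.3584 -0.0051] F [0.2 0.3 4. ] gap 0.0249 gf 50.2
over t 47.03 pos [ 0.5969 -0.1312  0.09  ] F [ 0.1 -0.1 -0.3] gap 0.0245 gf 49.6
contact True
set t 48.18 pos [ 0.5985 -0.1287  0.0068] F [-0.4  0.7  3.5] gap 0.0246 gf 50.5
True
[(array([ 0.43560417, -0.24975838]), np.float64(0.9292253405709721), True)]
grip t 53.48 pos [ 0.4362 -0.25   -0.0053] F [-0.3  0.6  5.7] gap 0.0249 gf 50.0
over t 55.2 pos [ 0.599  -0.0863  0.0898] F [-0.1  0.3 -0.2] gap 0.0247 gf 49.3
contact True
set t 56.36 pos [ 0.6015 -0.0837  0.0066] F [-0.6 -0.1  5.5] gap 0.0248 gf 50.4
True
left []
top [ 0.06144223 -0.02515579] (41.44888687133789, 26.911882400512695, 86.2493896484375, np.int32(188))
top [ 0.06105386 -0.06995718] (39.045799255371094, 26.2286376953125, 87.33708190917969, np.int32(181))
top [ 0.06064033 -0.11458744] (41.24989700317383, 27.153398513793945, 88.49029541015625, np.int32(188))
0.040151273599924764 0.032905155302057176
side [ 0.06150582 -0.07307332] (132.9597930908203, 26.065906524658203, 86.20503234863281, np.int32(657))
0.0377434787016927 0.03310849559523754
```

View pics/n3.png

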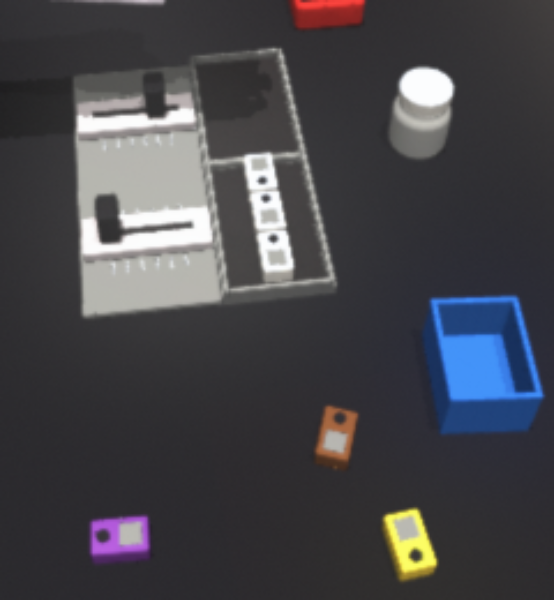

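All three nodes lie flat in a row, at crop (260,172), (267,210) and (275,255), with their tops at 33 mm. Last, I slide the right fader up until it is level with the left one.

Run:
```python
from h import *
f=cw(-.081,-.0725); go(f,.12,YAW); command_gripper(.05)
ml(f,.036,feed=.1,until_force=8); command_gripper(0,20); st("grip")
ml(cw(-.0295,-.0725),.036,feed=.05); sleep(.3); st("slid"); print(wc(sense()["position"]))
command_gripper(.05); ml(sense()["position"][:2],.14); go([.46,.2],.25,YAW)
for n in("top","side"):
    R=look(n)["fader"]
    for b in R: print(n,wc(b[0]),b[1:])
p=camera("side")[0]; cv2.imwrite("pics/e.png",p[:,:,::-1])
```

```text
grip t 60.99 pos [ 0.4603 -0.0739  0.0265] F [-2.   1.5  5.7] gap 0.0196 gf 24.3
slid t 62.48 pos [ 0.512  -0.0772  0.0265] F [-0.1  0.7  5. ] gap 0.0199 gf 24.4
[-0.02880965 -0.07226735]
top [-0.0292153   0.07241704] (23.214679718017578, 18.646873474121094, 88.78670501708984, np.int32(78))
top [-0.02979223 -0.07233223] (20.847164154052734, 18.638113021850586, 88.1754150390625, np.int32(73))
side [-0.02932036  0.06583479] (31.722623825073242, 17.77399253845215, 81.56193542480469, np.int32(90))
side [-0.02940953 -0.07966378] (33.2968864440918, 18.094675064086914, 81.06143951416016, np.int32(114))
```

View pics/e.png

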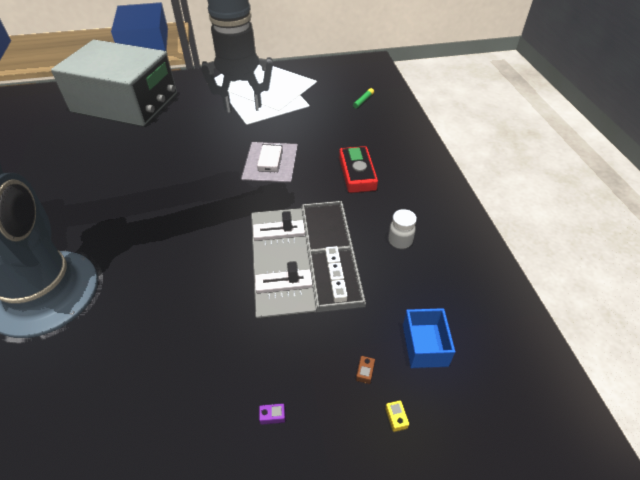

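The two faders are level within 1 mm in both views, at (287,221) and (292,272). The bank is on the pad at (270,157), the nodes are in the bay around (336,272), and the arm is clear of everything.

```bash
python3 -c "
from h import *
print(finish_job()); st()"
```

```text
the job is handed in; nothing more can be done
None
the job is handed in; nothing more can be done
```

I handed the job in (no verdict was returned): the power bank is parked flat in the middle of the pad, all three white nodes lie flat in the right bay, the right fader stands within about 1 mm of the untouched left one, and the left bay, multimeter, jar and tool box were left alone.

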